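# Clear the bench scale and zero it

### The job

Zero the bench scale: lift the steel pail with its casting off the platter by the handle, keep it upright, and set it down gently on the black rubber mat beside the scale, its whole base on the mat. Then, with the platter empty, turn the scale's spring-return zero key clockwise all the way to its stop, hold it there for about half a second and let it spring back. Do not turn the key while the pail is on the scale, keep the casting in the pail, and leave the other things on the bench where they are.

Things in the scene. Friction and masses are not known exactly. Their poses are not given: they have to be found in the camera images.
- scale: bench scale fixed to the bench, grey, 280 mm deep (x -150 to +130), 260 mm wide (y -130 to +130). Origin: on the bench, below; +x points to the back, away from the robot. The front 85 mm is a low panel, top 55 mm above the bench, with a display at its left and the zero key at its right; behind it the steel platter, 190 x 230 mm, top at 85 mm. It may stand left or right of the mat
- platter (a point): centre of the platter's top face
- key_hub (a point): top of the zero key's hub, on its (vertical) axis, 92 mm above the bench
- key_tip (a point): top edge of the free end of the key's arm, on its centre line. Black arm, 12 mm wide, reaching 50 mm out from the axis; its sides are upright, from 10 to 36 mm above the panel (65 to 91 mm above the bench); the hub is 28 mm in diameter. At rest the arm points from the hub towards the scale's front (the scale's -x)
- zero_key (a joint): angle of the zero key, rad: 0 at rest, growing clockwise seen from above (the arm's tip swings to the scale's left, +y), 1.2 at its stop. A spring of about 0.02 to 0.08 N m turns it back; it can be pushed on the side of its arm or gripped
- pail: round steel pail, base 140 mm and rim 150 mm in diameter, 80 mm high, wall 4 mm, floor 5 mm, about 0.45 kg, standing on the platter. Origin: centre of its underside, z up. A stiff (not hinged) arched handle rises over it, in its y-z plane, from the rim's outside at y = +-77 mm
- pail_grip (a point): centre of the pail's handle grip, 158 mm above its underside: a straight black bar along the pail's y, 90 mm long, 14 mm wide (along the pail's x), 20 mm high
- part_in_pail: three-cornered cast flange with a round collar, 50 mm from its centre to each corner, 34 mm high, about 0.25 kg, lying loose on the pail's floor. Origin: centre of its underside
- mat: black rubber mat fixed on the bench, 260 x 260 mm, 6 mm thick. Origin: centre of its underside, so its top is at z = 6 mm; x and y along its edges
- flange_a: a loose three-cornered cast flange like the one in the pail, lying on the bench between scale and mat; leave alone. Origin at its underside
- flange_b: another such loose flange, lying on the bench on the robot's side of the mat; leave alone. Origin at its underside
- gauge: plug gauge, a bar 110 mm long, 20 mm thick, lying between scale and mat; leave alone. Origin at its underside
- cleaner: white plastic bottle, 60 mm diameter, 180 mm tall, standing at the back; leave alone. Origin at its underside
- caliper: caliper, 200 mm long, flat on the bench at the left; leave alone. Origin at its underside
- jar: amber glass jar, 68 mm diameter, 80 mm tall, at the back; leave alone. Origin at its underside
- wrench: wrench lying on the bench to the right; leave alone. Origin at its underside
There are look-alikes about, which are no part of the job. There is more than one size of the pail; the job needs the largest.

How it is judged:
By the outcome, as a careful person would: the job done as asked, in the order asked, and still so for the second after the job is handed in, with the robot touching nothing.
It also fails if it takes over 62 s, if anything falls off the work surface, if the arm or the gripper's body presses on something with over 40 N, if the wrist force passes 120 N, or if a joint passes its speed limit or range.

### The arm

A 6-joint arm with a two-finger parallel gripper is mounted at the origin on the work surface. World frame = base frame: x ahead of the robot, y to its left, z up, the work surface at z = 0. Lengths are in m, angles in rad, forces in N, time in s.
With the tool pointing down it reaches from about 0.3 to 0.875 m from the base axis. Payload 4.2 kg.
Tool frame: the origin (TCP) lies midway between the tips of the shut fingers; the grasp point (between the pads) lies 19 mm behind it (manip.grip_depth is the distance from the TCP to the grasp point, in m); z points along the fingers, y is the direction in which the jaws open and shut (so a half turn about z gives the same grasp; the last joint's range is limited). The gripper opens to 85 mm and grips with 20 to 120 N. Pads are 22 mm wide; open, the fingers measure 114 mm over their backs; the gripper's body (76 mm by 85 mm) begins 54 mm behind the grasp point. The pads swing forward as they close: fully open they stand 13 mm farther back than shut.
Start: joints at [1.268, 0.32, 1.565, -0, 1.257, -0.02], TCP at [0.16, 0.552, 0.231] pointing down, gripper open.
Joint ranges: [-3.11, 3.11], [-0.84, 2.01], [0.21, 2.61], [-1.34, 4.49], [0.05, 2.63], [-2.56, 2.56]. Speed limits (rad/s): [2.57, 2.57, 3.14, 3.14, 3.14, 3.14].

### API

Orientations are given as a 3x3 rotation matrix whose columns are the frame's x, y, z axes.
In Python, from rig import manip, viewer gives the robot as it stands.
- The arm moves only by the shell command python3 -m handwheel 'ROWS' [OPENING] [FORCE]. ROWS is JSON, a list of rows, each a list of 6 numbers: the shift along the tool's x, y, z in mm, then the turn, a rotation vector about the tool's x, y, z in rad. A call has 1 to 12 rows; each row shifts and turns the commanded pose from where the row before left it, along the tool's axes as they then stand; what a row does not reach is not made up. A row lasts 1/8 s, in which the tool goes at most 62.5 mm and 10.7 degrees, less where a joint would pass 70% of its speed; a pose out of reach is approached as far as the arm can. A call with a gripper value outside its range is refused whole. OPENING is the closure, from -1 (fully open) to 1 (shut), set as the call begins (- or left out, the last holds). The fingers move at their own pace and stop on an object; FORCE is the grip in N (left out, the last holds). Time passes only in rows, so rows that do not move let the fingers close. It gives the time, the measured TCP pose, the force and the opening at its end, in the units of the state.
- manip.state(): the state, without advancing time (a new reading comes with each control period).
- viewer.snapshot(name): name is "scene" or "top" or "wrist"; returns a dict with "pixels" (420x560x3 uint8, red, green, blue), "fx", "fy", "cx", "cy" (pixels), "rvec" (rotation vector, rad) and "tvec" (3), from world to camera coordinates, as OpenCV has them. Camera axes: x right, y down, z forward; pixel columns grow to the right and rows downward; lengths in m; the calibration is good to about 2 mm. A picture is of the moment at which its call begins. There is no depth.
- manip.job_done(): hands the job in, once; it reports no verdict.
The state is a dict: "t": time; "qpos": joint angles; "joint_velocities": joint speeds; "joint_efforts": joint torques, N m; "eef_pos": TCP position; "eef_rot": TCP orientation; "contact_force": force on the tool from outside, world axes, zero at the start; "moment": the same for the moment, N m; "gripper_width": finger opening in m.
Only numpy, scipy, OpenCV 4.12 (cv2) and the standard library are available. Lean on these libraries where they do the work, as an engineer would, in place of code of your own. Each camera call takes 0.05 s, during which the arm holds its last target.

## Working session

There is one attempt and no reset: what is moved stays moved. The work goes in short steps, Python scripts to look and compute and a shell command to move; the robot and the scene stay as the last step left them, time stands still between calls to the robot, and variables do not carry over. Pictures are saved under pics/ and viewed, and the job is handed in when it is done.

```bash
mkdir -p pics; ls; cat > h.py <<'E'
import numpy as np, cv2
from rig import manip, viewer
def snap(name,fn):
    s=viewer.snapshot(name); cv2.imwrite('pics/'+fn+'.png',cv2.cvtColor(s['pixels'],cv2.COLOR_RGB2BGR))
    np.savez('pics/'+fn+'.npz',**s); return s
def load(fn): return dict(np.load('pics/'+fn+'.npz'))
def cam(s):
    R=cv2.Rodrigues(np.array(s['rvec'],float))[0]; t=np.array(s['tvec'],float).ravel(); return R,t
def ray(s,u,v,z):
    R,t=cam(s); c=-R.T@t; d=R.T@np.array([(u-s['cx'])/s['fx'],(v-s['cy'])/s['fy'],1]); return c+d*(z-c[2])/d[2]
def proj(s,p):
    R,t=cam(s); q=R@np.array(p,float)+t; return np.array([s['fx']*q[0]/q[2]+s['cx'],s['fy']*q[1]/q[2]+s['cy']])
E
python3 - <<'E'
from h import *
for n in ['scene','top','wrist']:
    s=snap(n,n+'0'); R,t=cam(s); print(n,-R.T@t,s['fx'])
s=manip.state(); print(s['eef_pos'],s['eef_rot'],s['t'],s['contact_force'],manip.grip_depth)
E
```

```text
pics
scene [1.24492193 0.32424436 1.15035896] 452.1795852955955
top [ 0.3480665  -0.0187677   1.37680491] 450.3029633871219
wrist [0.08207769 0.57523454 0.37317302] 360.4919102428103
[0.16034057 0.55181538 0.23068021] [[-9.60287957e-01  2.79010561e-01 -3.82771760e-04]
 [ 2.79010823e-01  9.60287096e-01 -1.28568945e-03]
 [ 8.84984650e-06 -1.34142956e-03 -9.99999100e-01]] 0.15 [ 0.67204835 -0.90765215  1.15964595] 0.0187
```

View pics/scene0.png

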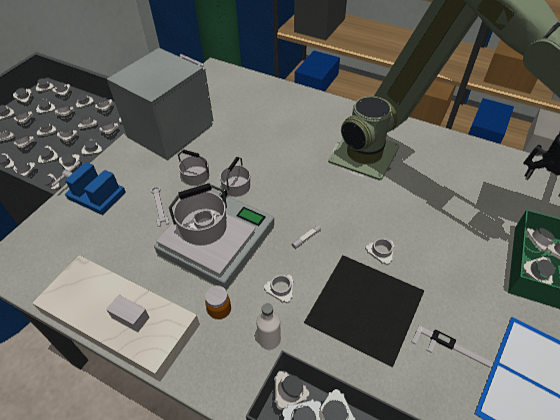

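View pics/top0.png

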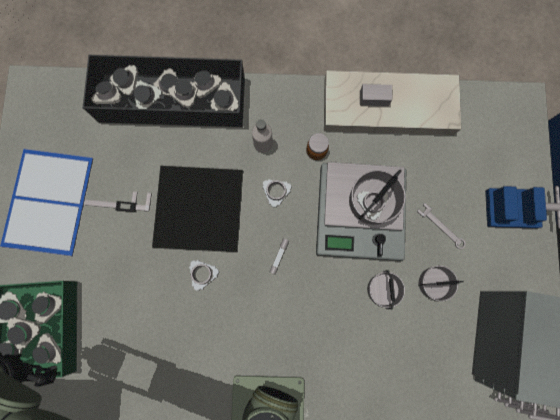

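View pics/wrist0.png

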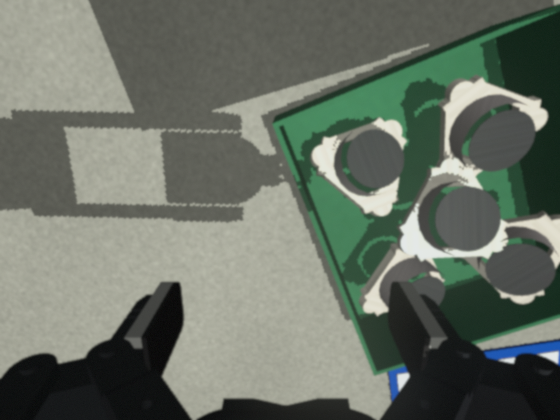

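The top view shows three pails: (376,197) on the platter, and (385,290) and (438,284) on the bench. The one on the platter is the widest, stands on the scale and holds a casting, so it fits. The mat is at (198,208) and the key at (379,243). I'll confirm this in an enlarged crop.

```bash
python3 - <<'E'
from h import *
a=cv2.imread('pics/top0.png')[150:310,310:470]; b=cv2.imread('pics/scene0.png')[140:300,140:300]
cv2.imwrite('pics/crop0.png',np.hstack([cv2.resize(x,None,fx=2.5,fy=2.5,interpolation=cv2.INTER_CUBIC) for x in (a,b)]))
s=load('top0'); im=cv2.cvtColor(s['pixels'],cv2.COLOR_RGB2GRAY)
# mat
m=np.zeros_like(im); m[150:262,145:250]=(im[150:262,145:250]<55)
c=max(cv2.findContours(m,0,1)[0],key=cv2.contourArea); r=cv2.minAreaRect(c); print('mat px',r)
w=[ray(s,u,v,.006)[:2] for u,v in cv2.boxPoints(r)]; print(np.round(w,3)); print('ctr',np.mean(w,0), 'sides',[np.linalg.norm(w[i]-w[i-1]) for i in range(4)])
E
```

```text
mat px ((197.28958129882812, 208.4720916748047), (84.9653091430664, 82.27326965332031), 3.468229293823242)
[[0.468 0.365]
 [0.726 0.37 ]
 [0.718 0.104]
 [0.46  0.107]]
ctr [0.59268745 0.23659235] sides [np.float64(0.2577999199799545), np.float64(0.25784020859644796), np.float64(0.26626254149971634), np.float64(0.25777679885794347)]
```

View pics/crop0.png

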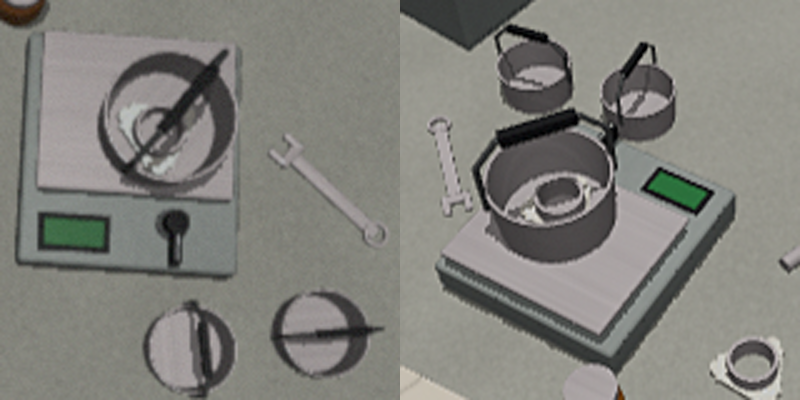

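The crop confirms it. The pail on the platter is the widest of the three and the only one holding a casting. Next I'll measure its grip bar, rim and the key.

```bash
python3 - <<'E'
from h import *
for n,(x0,x1,y0,y1) in {'scene0':(170,225,175,205),'top0':(345,415,155,222)}.items():
    s=load(n); g=s['pixels'].max(2); m=np.zeros_like(g); m[y0:y1,x0:x1]=(g[y0:y1,x0:x1]<38)
    for c in sorted(cv2.findContours(m,0,1)[0],key=cv2.contourArea)[-3:]:
        r=cv2.minAreaRect(c); print(n,cv2.contourArea(c),r)
        if cv2.contourArea(c)>20:
            b=cv2.boxPoints(r); w=[ray(s,u,v,.25)[:2] for u,v in b]; print(np.round(w,3).tolist(),ray(s,*r[0],.25))
s=load('top0')
print('hub',ray(s,(174-0)/2.5+310,222/2.5+150,.092),'tip',ray(s,174/2.5+310,262/2.5+150,.09))
pl=[(40,32),(242,42),(236,200),(38,188)]
print('platter',np.round([ray(s,u/2.5+310,v/2.5+150,.085)[:2] for u,v in pl],3).tolist())
a=s['pixels'][150:265,335:415,::-1]
cv2.imwrite('pics/crop1.png',cv2.resize(a,None,fx=5,fy=5,interpolation=cv2.INTER_NEAREST))
b=load('scene0')['pixels'][175:255,160:240,::-1]
cv2.imwrite('pics/crop2.png',cv2.resize(b,None,fx=6,fy=6,interpolation=cv2.INTER_NEAREST))
E
```

```text
scene0 0.0 ((214.0, 187.0), (0.0, 0.0), 0.0)
scene0 13.5 ((222.5, 196.0), (10.0, 3.0), 90.0)
scene0 185.5 ((194.76870727539062, 190.75978088378906), (6.8006696701049805, 33.22783660888672), 72.6459732055664)
[[0.647, -0.32], [0.576, -0.265], [0.594, -0.246], [0.663, -0.301]] [ 0.62032763 -0.2833058   0.25      ]
top0 4.5 ((360.7500305175781, 216.25003051757812), (1.4142134189605713, 4.949747085571289), 45.0)
top0 89.0 ((385.1988525390625, 188.7553253173828), (5.141753673553467, 33.42140579223633), 39.09385681152344)
[[0.583, -0.255], [0.653, -0.31], [0.645, -0.32], [0.575, -0.265]] [ 0.61393413 -0.28745305  0.25      ]
hub [ 0.50314411 -0.30741009  0.092     ] tip [ 0.45734698 -0.30747012  0.09      ]
platter [[0.726, -0.151], [0.722, -0.392], [0.532, -0.381], [0.539, -0.151]]
```

View pics/crop1.png

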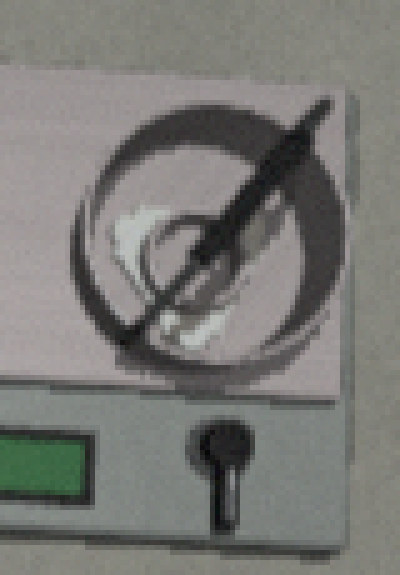

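View pics/crop2.png

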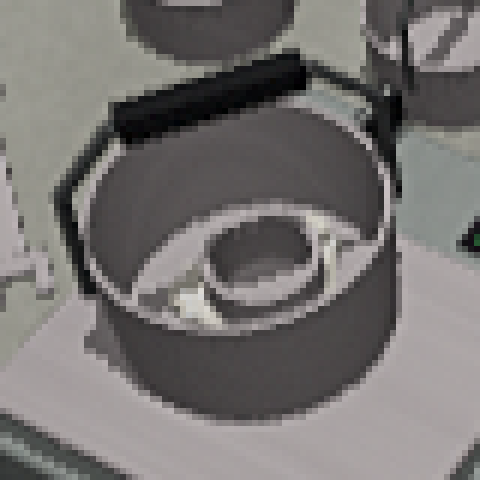

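```bash
cat >> h.py <<'E'
def delta(p,yang=None):
    s=manip.state(); R=np.array(s['eef_rot']); d=R.T@(np.array(p)-s['eef_pos'])*1000
    print('shift tool mm',np.round(d,1)); 
    if yang is not None:
        cur=np.degrees(np.arctan2(R[1,1],R[0,1])); print('turn about tool z rad', -np.radians(yang-cur))
        # shift in the frame after the turn
        a=-np.radians(yang-cur); Rn=R@cv2.Rodrigues(np.array([0,0,a]))[0]; print('after turn: mm',np.round(Rn.T@(np.array(p)-s['eef_pos'])*1000,1))
    print('t',s['t'],'pos',s['eef_pos'],'F',s['contact_force'],'w',s['gripper_width'])
E
python3 - <<'E'
from h import *
for n,p in (('top0',(385.2,188.76)),('scene0',(194.77,190.76))): print(ray(load(n),*p,.243))
delta([.6155,-.2885,.350],52.0)
E
```

```text
[ 0.61557346 -0.28912504  0.243     ]
[ 0.61547065 -0.28802569  0.243     ]
shift tool mm [-671.5 -680.1 -118.4]
turn about tool z rad 0.3804612562891337
after turn: mm [-876.1 -382.1 -118.4]
t 0.15 pos [0.16034057 0.55181538 0.23068021] F [ 0.67204835 -0.90765215  1.15964595] w 0.08548742725389553
```

```bash
python3 -m handwheel '[[0,0,-40,0,0,0.127],[0,0,-40,0,0,0.127],[0,0,-40,0,0,0.127]]' -1
```

```text
t: 0.52
eef_pos: [0.1604, 0.5519, 0.3522]
eef_rot: [[-0.785, 0.619, -0.0], [0.619, 0.785, -0.001], [-0.0, -0.001, -1.0]]
contact_force: [-0.3, 0.6, 0.5]
gripper_width: 0.0851
```

```bash
python3 -m handwheel '[[-48,-21,0,0,0,0],[-48,-21,0,0,0,0],[-48,-21,0,0,0,0],[-48,-21,0,0,0,0],[-48,-21,0,0,0,0],[-48,-21,0,0,0,0],[-48,-21,0,0,0,0],[-48,-21,0,0,0,0],[-48,-21,0,0,0,0],[-48,-21,0,0,0,0],[-48,-21,0,0,0,0],[-48,-21,0,0,0,0]]' && python3 -m handwheel '[[-48,-21,0,0,0,0],[-48,-21,0,0,0,0],[-48,-21,0,0,0,0],[-48,-21,0,0,0,0],[-48,-21,0,0,0,0],[-40,-18,0,0,0,0],[0,0,0,0,0,0]]' && python3 -c "
from h import *
delta([.6155,-.2885,.224],52.0); snap('wrist','w1')"
```

```text
t: 2.02
eef_pos: [0.4593, -0.0029, 0.3512]
eef_rot: [[-0.787, 0.616, -0.0], [0.616, 0.787, 0.0], [0.0, 0.0, -1.0]]
contact_force: [1.7, 0.2, 0.4]
gripper_width: 0.0854
t: 2.9
eef_pos: [0.6043, -0.2732, 0.3488]
eef_rot: [[-0.786, 0.618, -0.003], [0.618, 0.786, 0.001], [0.003, -0.001, -1.0]]
contact_force: [-0.1, 0.8, -0.1]
gripper_width: 0.0855
shift tool mm [-18.6  -4.9 124.8]
turn about tool z rad -0.00355176979266067
after turn: mm [-18.6  -5.  124.8]
t 2.9 pos [ 0.60426058 -0.27322708  0.34883149] F [-0.12299274  0.8205142  -0.10723422] w 0.08545158813353275
```

View pics/w1.png

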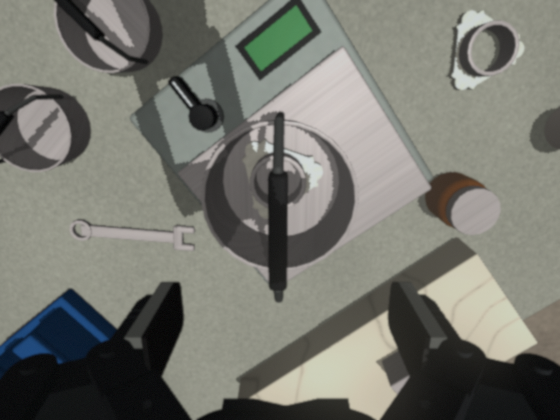

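The wrist view shows the bar upright at u≈278, v 172–290, square between the fingers. The key hub is at (203,117) and its tip at (174,80). I'll check the grip and key positions from this view.

```bash
python3 -c "
from h import *
s=load('w1'); print(ray(s,278,231,.243), ray(s,277,172,.243),ray(s,279,290,.243)); print('hub',ray(s,203,117,.092),'tip',ray(s,173,79,.091),ray(s,180,84,.091)); 
print('mat',ray(load('top0'),197.3,208.5,.006))"
python3 -m handwheel '[[-9,-2.5,10,0,0,0],[-9,-2.5,30,0,0,0],[0,0,30,0,0,0],[0,0,30,0,0,0],[0,0,0,0,0,0]]' && python3 -c "
from h import *
delta([.6155,-.2885,.224],52.0); snap('wrist','w2')"
```

```text
[ 0.61473908 -0.2875446   0.243     ] [ 0.5795229  -0.26037258  0.243     ] [ 0.65412289 -0.31793226  0.243     ]
hub [ 0.50688363 -0.3086839   0.092     ] tip [ 0.45892292 -0.30755167  0.091     ] [ 0.46702919 -0.30520797  0.091     ]
mat [0.59051968 0.23660439 0.006     ]
t: 3.58
eef_pos: [0.6133, -0.2841, 0.2486]
eef_rot: [[-0.788, 0.615, -0.005], [0.615, 0.788, 0.003], [0.006, -0.001, -1.0]]
contact_force: [-0.2, 0.0, -0.9]
gripper_width: 0.0854
shift tool mm [-4.5 -2.1 24.6]
turn about tool z rad 0.0005330064409432684
after turn: mm [-4.5 -2.1 24.6]
t 3.575 pos [ 0.61334768 -0.28411292  0.24860814] F [-0.21294961  0.02807671 -0.93773701] w 0.08540098658710425
```

View pics/w2.png

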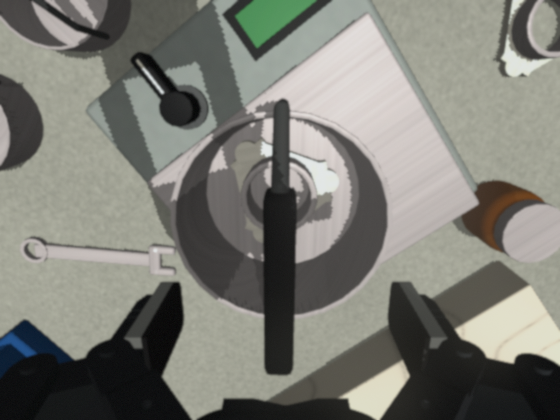

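The bar is at u≈280, centred between the fingers, so I'll lower the last bit and close.

```bash
python3 -m handwheel '[[-4.5,-2,13,0,0,0],[0,0,12,0,0,0],[0,0,0,0,0,0]]' && python3 -m handwheel '[[0,0,0,0,0,0],[0,0,0,0,0,0],[0,0,0,0,0,0],[0,0,0,0,0,0],[0,0,0,0,0,0],[0,0,0,0,0,0]]' 1 80
```

```text
t: 4.0
eef_pos: [0.6165, -0.2898, 0.225]
eef_rot: [[-0.788, 0.616, -0.002], [0.616, 0.788, 0.001], [0.002, -0.0, -1.0]]
contact_force: [-0.4, 1.1, 0.8]
gripper_width: 0.0856
t: 4.75
eef_pos: [0.6171, -0.2905, 0.2266]
eef_rot: [[-0.788, 0.616, 0.0], [0.616, 0.788, -0.001], [-0.001, -0.0, -1.0]]
contact_force: [0.3, -2.6, 0.6]
gripper_width: 0.0126
```

```bash
python3 -m handwheel '[[0,0,-5,0,0,0],[0,0,-10,0,0,0],[0,0,-20,0,0,0],[0,0,-20,0,0,0],[0,0,-20,0,0,0],[0,0,0,0,0,0]]' && python3 -c "
from h import *
snap('wrist','w3');snap('scene','s3')
delta([.5905,.2366,.27])"
```

```text
t: 5.5
eef_pos: [0.6178, -0.2901, 0.303]
eef_rot: [[-0.788, 0.616, 0.004], [0.616, 0.788, -0.001], [-0.004, 0.001, -1.0]]
contact_force: [-0.3, 0.6, -6.6]
gripper_width: 0.0127
shift tool mm [344.8 398.4  30.9]
t 5.6 pos [ 0.61677807 -0.28965751  0.30037372] F [-0.52424699  0.23150855 -6.49324769] w 0.012461791505728202
```

View pics/s3.png

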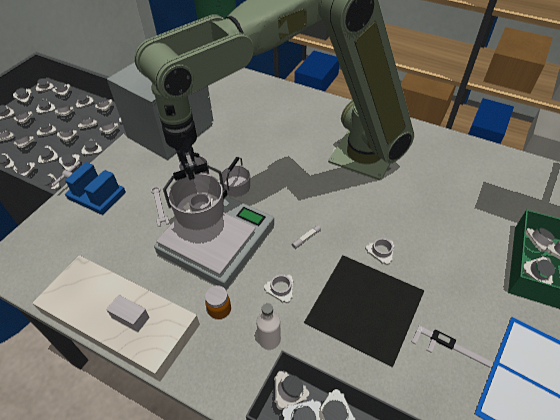

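View pics/w3.png

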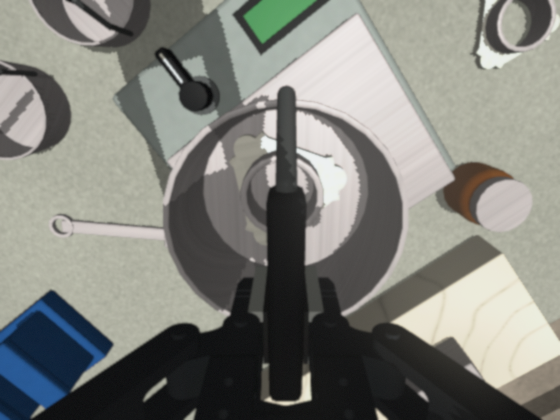

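```bash
python3 -m handwheel '[[6.5,7.5,0,0,0,0],[13,15,0,0,0,0],[20,23,0,0,0,0],[26,30,0,0,0,0],[29.5,34,0,0,0,0],[29.5,34,0,0,0,0],[29.5,34,0,0,0,0],[29.5,34,0,0,0,0],[29.5,34,0,0,0,0],[29.5,34,0,0,0,0],[29.5,34,0,0,0,0],[29.5,34,0,0,0,0]]' && python3 -m handwheel '[[22,26,0,0,0,0],[13,16,0,0,0,0],[8,9,0,0,0,0],[0,0,0,0,0,0],[0,0,0,0,0,0]]' && python3 -c "
from h import *
snap('top','t4');snap('scene','s4')
delta([.5905,.2366,.147]); R=np.array(manip.state()['eef_rot']); print(R)"
```

```text
t: 7.1
eef_pos: [0.5922, 0.1721, 0.3013]
eef_rot: [[-0.788, 0.615, -0.001], [0.615, 0.788, 0.001], [0.001, 0.0, -1.0]]
contact_force: [0.6, 0.1, -6.5]
gripper_width: 0.0127
t: 7.72
eef_pos: [0.5913, 0.235, 0.3013]
eef_rot: [[-0.787, 0.617, -0.0], [0.617, 0.787, -0.001], [-0.001, -0.001, -1.0]]
contact_force: [-0.3, 0.1, -7.5]
gripper_width: 0.0123
shift tool mm [  1.8   0.7 154.4]
t 7.825 pos [0.59142725 0.23498691 0.3013981 ] F [-0.6452129  -0.01665009 -6.62369867] w 0.012535150337076879
[[-7.86767787e-01  6.17249095e-01  6.51932427e-05]
 [ 6.17249032e-01  7.86767747e-01 -3.79693374e-04]
 [-2.85657332e-04 -2.58490050e-04 -9.99999926e-01]]
```

View pics/t4.png

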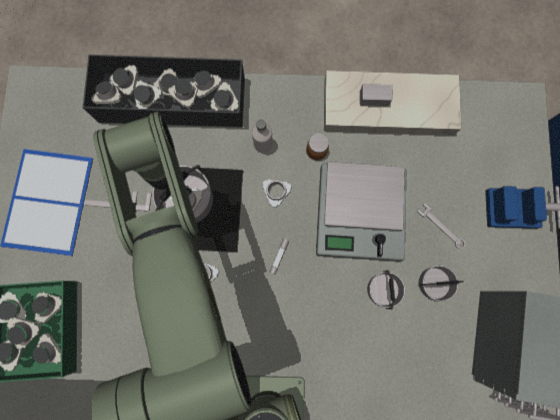

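View pics/s4.png

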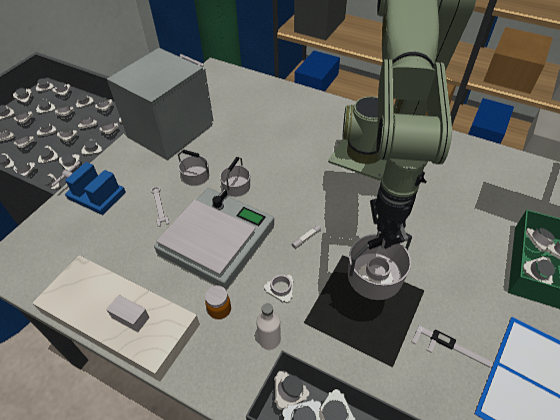

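The pail is hanging upright over the mat. Contact is expected at TCP z ≈ 0.147, so I'll lower it and creep the last part.

```bash
python3 -m handwheel '[[1.5,0.5,10,0,0,0],[0,0,20,0,0,0],[0,0,25,0,0,0],[0,0,25,0,0,0],[0,0,25,0,0,0],[0,0,20,0,0,0],[0,0,12,0,0,0],[0,0,5,0,0,0],[0,0,0,0,0,0]]' && python3 -m handwheel '[[0,0,3,0,0,0],[0,0,2,0,0,0],[0,0,2,0,0,0],[0,0,1,0,0,0],[0,0,0,0,0,0]]'
```

```text
t: 8.95
eef_pos: [0.5905, 0.2375, 0.1595]
eef_rot: [[-0.788, 0.616, 0.0], [0.616, 0.788, 0.0], [-0.0, 0.0, -1.0]]
contact_force: [-0.4, -0.3, -6.1]
gripper_width: 0.0129
t: 9.57
eef_pos: [0.5903, 0.2375, 0.1512]
eef_rot: [[-0.788, 0.616, -0.0], [0.616, 0.788, -0.0], [0.0, -0.0, -1.0]]
contact_force: [0.2, -0.1, -6.1]
gripper_width: 0.0124
```

```bash
python3 -m handwheel '[[0,0,1,0,0,0],[0,0,1,0,0,0],[0,0,0.5,0,0,0],[0,0,0,0,0,0]]'; python3 -m handwheel '[[0,0,0.5,0,0,0],[0,0,0.5,0,0,0],[0,0,0,0,0,0]]'
```

```text
t: 10.07
eef_pos: [0.5903, 0.2375, 0.1488]
eef_rot: [[-0.788, 0.616, -0.0], [0.616, 0.788, 0.0], [0.0, -0.0, -1.0]]
contact_force: [0.1, -0.9, -6.0]
gripper_width: 0.0126
t: 10.45
eef_pos: [0.5903, 0.2375, 0.1478]
eef_rot: [[-0.788, 0.616, -0.0], [0.616, 0.788, 0.0], [0.0, -0.0, -1.0]]
contact_force: [1.4, -0.0, -5.3]
gripper_width: 0.0127
```

```bash
python3 -m handwheel '[[0,0,0.5,0,0,0],[0,0,0.5,0,0,0],[0,0,0,0,0,0]]'; python3 -m handwheel '[[0,0,0.5,0,0,0],[0,0,0,0,0,0]]'
```

```text
t: 10.82
eef_pos: [0.5904, 0.2373, 0.1476]
eef_rot: [[-0.788, 0.616, 0.001], [0.616, 0.788, 0.0], [-0.0, 0.0, -1.0]]
contact_force: [-0.8, -1.9, -0.8]
gripper_width: 0.0127
t: 11.08
eef_pos: [0.5904, 0.2374, 0.1476]
eef_rot: [[-0.788, 0.616, 0.001], [0.616, 0.788, 0.0], [-0.001, 0.001, -1.0]]
contact_force: [-3.5, -3.3, 4.8]
gripper_width: 0.0127
```

Contact is at z=0.1476 as predicted and the weight is off the arm. I'll release and raise.

```bash
python3 -m handwheel '[[0,0,0,0,0,0],[0,0,0,0,0,0],[0,0,0,0,0,0],[0,0,0,0,0,0]]' -1; python3 -m handwheel '[[0,0,-10,0,0,0],[0,0,-20,0,0,0],[0,0,-40,0,0,0],[0,0,-40,0,0,0],[0,0,-40,0,0,0],[0,0,0,0,0,0]]'; python3 -c "
from h import *
snap('scene','s5');snap('top','t5')
s=load('t4'); a=s['pixels'][155:265,315:410,::-1]
cv2.imwrite('pics/crop5.png',cv2.resize(a,None,fx=5,fy=5,interpolation=cv2.INTER_NEAREST))"
```

```text
t: 11.58
eef_pos: [0.5905, 0.2376, 0.1462]
eef_rot: [[-0.788, 0.616, 0.0], [0.616, 0.788, 0.0], [-0.0, 0.0, -1.0]]
contact_force: [0.7, 0.4, 0.2]
gripper_width: 0.083
t: 12.32
eef_pos: [0.5918, 0.2381, 0.3012]
eef_rot: [[-0.788, 0.616, 0.009], [0.616, 0.788, 0.003], [-0.005, 0.008, -1.0]]
contact_force: [-0.0, -1.1, -0.2]
gripper_width: 0.0852
```

View pics/s5.png

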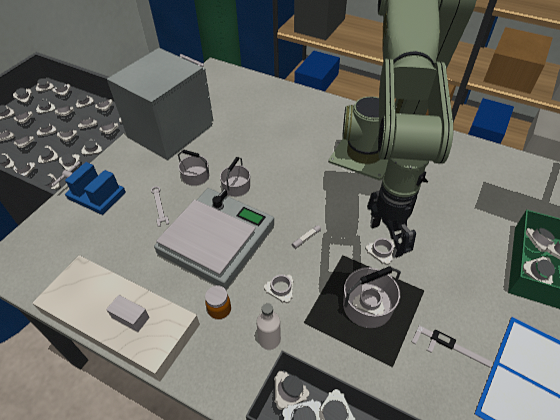

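View pics/crop5.png

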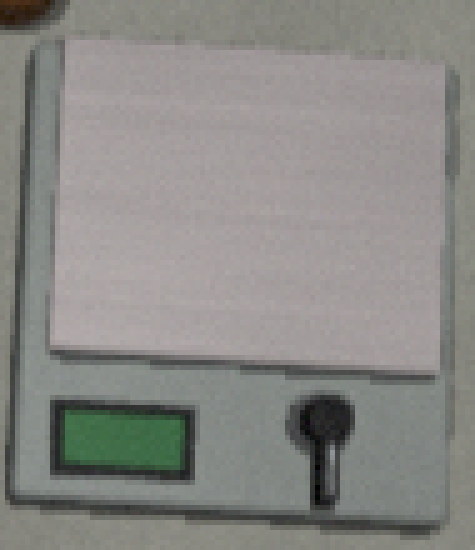

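The pail stands centred on the mat with the casting inside, and the platter is empty. Next I'll measure the scale's yaw, the key, and the small pail in front of it at top (385,289).

```bash
python3 - <<'E'
from h import *
s=load('t4'); f=lambda u,v,z:ray(s,315+u/5-.4,155+v/5-.4,z)
C=[f(65,40,.085),f(447,65,.085),f(440,372,.085),f(52,348,.085)]
print('platter',np.round(C,3)[:,:2].tolist(),'ctr',np.mean(C,0))
print('hub',f(326,418,.092),'tip',f(323,505,.091))
print('panel front',f(10,500,.055),f(440,527,.055))
# hub from scene, two-view
b=load('s5')['pixels'][180:225,195:275,::-1]
cv2.imwrite('pics/crop6.png',cv2.resize(b,None,fx=8,fy=8,interpolation=cv2.INTER_NEAREST))
print('small pail', [np.round(ray(s,u,v,.12)[:2],3) for u,v in ((385,270),(390,275),(393,305),(385,307))])
delta([.471,-.342,.30],0)
E
```

```text
platter [[0.727, -0.156], [0.719, -0.384], [0.535, -0.376], [0.542, -0.15]] ctr [ 0.63069902 -0.26651202  0.085     ]
hub [ 0.50489641 -0.30800166  0.092     ] tip [ 0.45494295 -0.30607954  0.091     ]
panel front [ 0.45541898 -0.12994608  0.055     ] [ 0.44706861 -0.38292427  0.055     ]
small pail [array([ 0.413, -0.315]), array([ 0.4  , -0.329]), array([ 0.318, -0.336]), array([ 0.312, -0.314])]
shift tool mm [-263.1 -529.9   -3.6]
turn about tool z rad 0.9069989607633507
after turn: mm [-579.5 -119.2   -3.6]
t 12.425 pos [0.59020693 0.23745472 0.29666872] F [-0.14363433 -0.23590066 -0.62352952] w 0.08534747134692398
```

View pics/crop6.png

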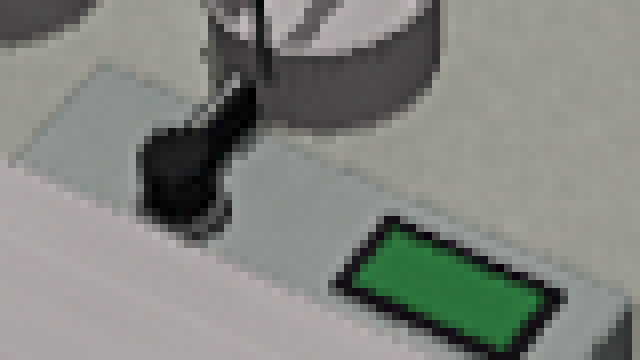

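The two views agree. The hub is at (0.505,−0.308), the tip at (0.455,−0.306) and the scale yaw ≈ −2°, with a 50 mm arm as specified. I'll push with shut fingers on the arm's right side, so first I turn the tool and shut the gripper up here.

```bash
python3 -m handwheel '[[0,0,0,0,0,0.157],[0,0,0,0,0,0.157],[0,0,0,0,0,0.157],[0,0,0,0,0,0.157],[0,0,0,0,0,0.157],[0,0,0,0,0,0.157],[0,0,0,0,0,0]]' 1 40; python3 -c "
from h import *
delta([.4693,-.3408,.20],-2)"
```

```text
t: 13.3
eef_pos: [0.5898, 0.2373, 0.2947]
eef_rot: [[0.033, 0.999, -0.003], [0.999, -0.033, -0.001], [-0.001, -0.003, -1.0]]
contact_force: [0.9, -0.4, -0.3]
gripper_width: -0.0002
shift tool mm [-581.6 -101.    95.6]
turn about tool z rad 0.0017265313150381233
after turn: mm [-581.8 -100.    95.6]
t 13.3 pos [0.58978623 0.23726308 0.29465538] F [ 0.94109906 -0.35206491 -0.32620381] w -0.00023588071211117856
```

```bash
python3 -m handwheel '[[-25,-4.3,0,0,0,0],[-50,-8.6,0,0,0,0],[-50,-8.6,0,0,0,0],[-50,-8.6,0,0,0,0],[-50,-8.6,0,0,0,0],[-50,-8.6,0,0,0,0],[-50,-8.6,0,0,0,0],[-50,-8.6,0,0,0,0],[-50,-8.6,0,0,0,0],[-50,-8.6,0,0,0,0],[-50,-8.6,0,0,0,0],[-40,-6.9,0,0,0,0]]';python3 -m handwheel '[[-17,-3,0,0,0,0],[0,0,30,0,0,0],[0,0,40,0,0,0],[0,0,25,0,0,0],[0,0,0,0,0,0]]'; python3 -c "
from h import *
delta([.4693,-.3408,.075],-2);snap('wrist','w7');snap('top','t7'); snap('scene','s7')"
```

```text
t: 14.8
eef_pos: [0.4712, -0.3261, 0.296]
eef_rot: [[0.035, 0.999, -0.001], [0.999, -0.035, -0.0], [-0.0, -0.001, -1.0]]
contact_force: [0.4, 0.1, -1.0]
gripper_width: 0.0002
t: 15.42
eef_pos: [0.4684, -0.3393, 0.1993]
eef_rot: [[0.034, 0.999, -0.004], [0.999, -0.034, 0.003], [0.003, -0.004, -1.0]]
contact_force: [0.3, 0.2, 0.4]
gripper_width: 0.0002
shift tool mm [ -1.9   1.5 124.3]
turn about tool z rad 0.0010455090929952495
after turn: mm [ -1.9   1.5 124.3]
t 15.425 pos [ 0.46835616 -0.33932095  0.19934585] F [0.26968526 0.18147864 0.37285478] w 0.00019512686760109557
```

View pics/w7.png

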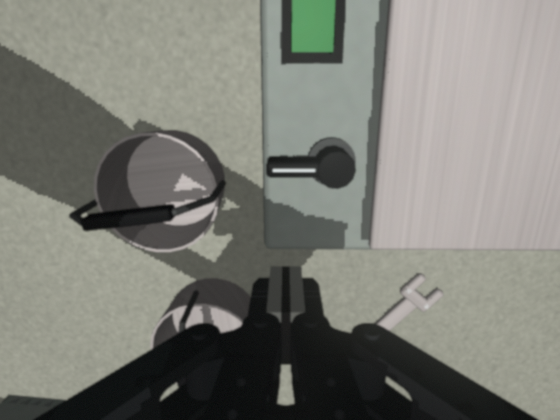

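View pics/s7.png

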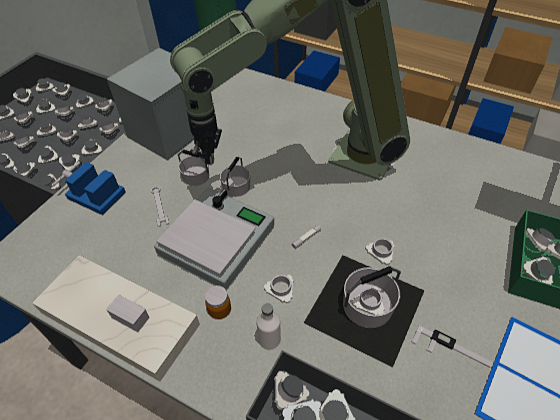

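The wrist view puts the hub at (335,167) with the arm to (270,167). The fingers are clear of both small pails at (160,190) and (205,320).

```bash
python3 -c "
from h import *
s=load('w7'); print(ray(s,335,167,.092),ray(s,269,166,.091)); print('pails',ray(s,222,188,.06),ray(s,175,212,.12),ray(s,240,310,.06))"
python3 -m handwheel '[[-2,1.5,25,0,0,0],[0,0,40,0,0,0],[0,0,40,0,0,0],[0,0,15,0,0,0],[0,0,0,0,0,0]]'; python3 -c "
from h import *
delta([.4693,-.3408,.075],-2);snap('wrist','w8')"
```

```text
[ 0.50469363 -0.30899997  0.092     ] [ 0.45831139 -0.30698181  0.091     ]
pails [ 0.41764526 -0.32990444  0.06      ] [ 0.39729714 -0.32952486  0.12      ] [ 0.4237855 -0.4447231  0.06     ]
t: 16.2
eef_pos: [0.4716, -0.3429, 0.0817]
eef_rot: [[0.035, 0.999, 0.0], [0.999, -0.035, -0.0], [-0.0, 0.0, -1.0]]
contact_force: [0.0, -0.4, 0.9]
gripper_width: -0.0004
shift tool mm [ 2.  -2.4  6.7]
turn about tool z rad 6.765682929595158e-05
after turn: mm [ 2.  -2.4  6.7]
t 16.2 pos [ 0.47162252 -0.34288072  0.08167937] F [ 0.00281296 -0.35093311  0.8954377 ] w -0.00039825807867231136
```

View pics/w8.png

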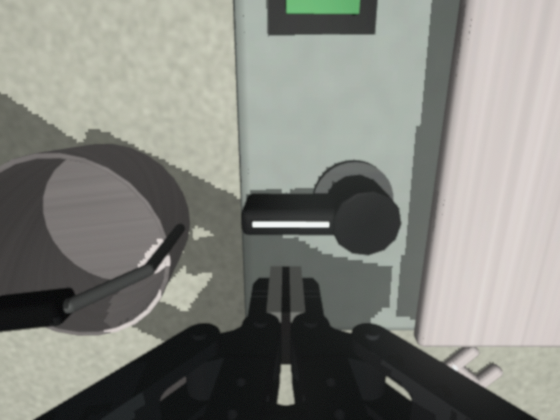

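```bash
python3 -m handwheel '[[0,-2,5,0,0,0],[0,0,4,0,0,0],[8,0,0,0,0,0],[4,0,0,0,0,0],[3,0,0,0,0,0],[0,0,0,0,0,0]]'; python3 -c "
from h import *
delta([.4693,-.3408,.075],-2);snap('wrist','w9')"
```

```text
t: 17.0
eef_pos: [0.47, -0.3275, 0.0724]
eef_rot: [[0.034, 0.999, 0.0], [0.999, -0.034, -0.0], [-0.0, 0.0, -1.0]]
contact_force: [-0.2, 0.1, 0.7]
gripper_width: 0.0001
shift tool mm [-13.3  -0.2  -2.6]
turn about tool z rad 0.0004046437712201036
after turn: mm [-13.3  -0.2  -2.6]
t 17.0 pos [ 0.46997382 -0.32748101  0.07244387] F [-0.17077733  0.13293129  0.72916913] w 0.0001352384178989974
```

View pics/w9.png

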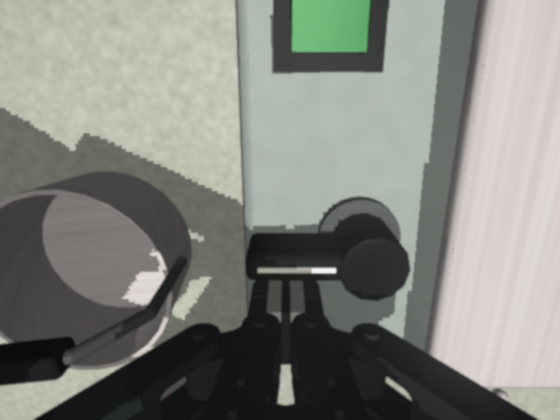

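The shut fingertips are just short of the arm's right side. I'll sweep about the hub.

```bash
python3 -m handwheel '[[3,0,0,0,0,0],[4.2,-1.8,0,0,0,0.12],[4.2,-1.8,0,0,0,0.12],[4.2,-1.8,0,0,0,0.12],[4.2,-1.8,0,0,0,0.12],[0,0,0,0,0,0]]'; python3 -c "
from h import *
delta([.4693,-.3408,.075],-2);snap('wrist','w10')
s=manip.state();R=np.array(s['eef_rot']);print(R.T@(np.array([.5047,-.3085,.0725])-s['eef_pos']))"
```

```text
t: 17.8
eef_pos: [0.4668, -0.307, 0.0724]
eef_rot: [[0.491, 0.871, 0.001], [0.871, -0.491, -0.001], [-0.0, 0.001, -1.0]]
contact_force: [0.4, -1.8, -0.3]
gripper_width: 0.0001
shift tool mm [-28.2  18.8  -2.5]
turn about tool z rad -0.4784365859682071
after turn: mm [-33.7   3.7  -2.5]
t 17.8 pos [ 0.4667536  -0.3070399   0.07243416] F [ 0.41882023 -1.76866659 -0.2589572 ] w 5.508931433947323e-05
[ 1.74327894e-02  3.37552635e-02 -2.54576949e-05]
```

View pics/w10.png

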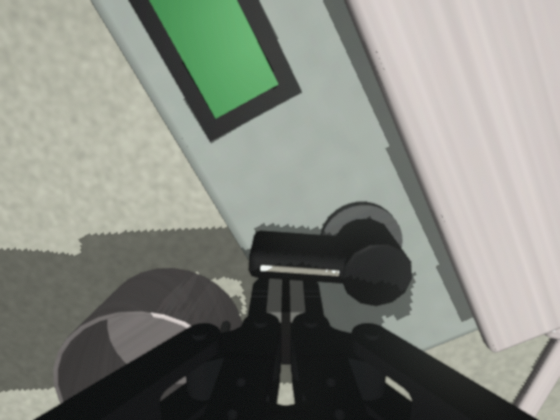

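The arm follows the fingers and the push is ≈1.8 N. I'll continue to the stop.

```bash
python3 -m handwheel '[[4.2,-1.8,0,0,0,0.12],[4.2,-1.8,0,0,0,0.12],[4.2,-1.8,0,0,0,0.12],[4.2,-1.8,0,0,0,0.12],[4.2,-1.8,0,0,0,0.12],[0,0,0,0,0,0]]'; python3 -m handwheel '[[4.2,-1.8,0,0,0,0.12],[0,0,0,0,0,0]]'; python3 -c "
from h import *
delta([.4693,-.3408,.075],-2);snap('wrist','w11')
s=manip.state();R=np.array(s['eef_rot']);print(R.T@(np.array([.5047,-.3085,.0725])-s['eef_pos']),'Ftool',R.T@s['contact_force'])"
```

```text
t: 18.6
eef_pos: [0.474, -0.2858, 0.0723]
eef_rot: [[0.897, 0.443, -0.001], [0.443, -0.897, -0.0], [-0.001, -0.0, -1.0]]
contact_force: [-0.9, -1.9, 1.1]
gripper_width: 0.0002
t: 18.85
eef_pos: [0.4767, -0.2826, 0.0722]
eef_rot: [[0.943, 0.333, -0.001], [0.333, -0.943, -0.0], [-0.001, 0.0, -1.0]]
contact_force: [-2.4, -3.4, 0.4]
gripper_width: 0.0002
shift tool mm [-26.4  52.4  -2.7]
turn about tool z rad -1.1960979210710485
after turn: mm [-58.4  -5.4  -2.7]
t 18.85 pos [ 0.47674528 -0.28259808  0.07223616] F [-2.42946217 -3.43109509  0.35500201] w 0.00018255703122432398
[ 0.01769882  0.03371119 -0.00022461] Ftool [-4.0795426   1.48641455 -1.78312784]
```

View pics/w11.png

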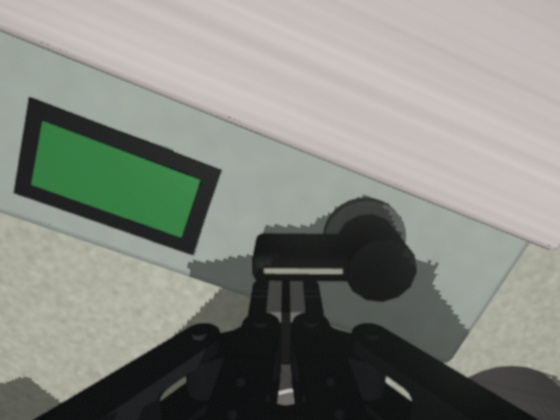

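The tool is turned by 1.196 rad and the force is rising. I'll press on in 1 mm steps until the stop is unmistakable.

```bash
for i in 1; do python3 -m handwheel '[[1.2,-0.5,0,0,0,0.03],[0,0,0,0,0,0]]'; python3 -m handwheel '[[1,0,0,0,0,0],[0,0,0,0,0,0]]'; python3 -c "
from h import *
s=manip.state();R=np.array(s['eef_rot']);print(R.T@(np.array([.5047,-.3085,.0725])-s['eef_pos']),'Ftool',R.T@s['contact_force'])"; done
```

```text
t: 19.15
eef_pos: [0.477, -0.282, 0.0722]
eef_rot: [[0.953, 0.303, -0.002], [0.303, -0.953, -0.001], [-0.002, -0.0, -1.0]]
contact_force: [-5.1, -5.5, 2.5]
gripper_width: -0.0001
t: 19.4
eef_pos: [0.4771, -0.2819, 0.0722]
eef_rot: [[0.953, 0.304, -0.004], [0.304, -0.953, -0.001], [-0.004, -0.0, -1.0]]
contact_force: [-8.2, -5.5, 3.4]
gripper_width: -0.0001
[ 0.01819029  0.03374051 -0.00039376] Ftool [-9.48921241  2.7672779  -3.3418936 ]
```

It is on the stop: a 1 mm command moved the tool only 0.1 mm and the force rose to 9.5 N. I'll hold, take a picture, then back off along the arc.

```bash
python3 -m handwheel '[[0.5,0,0,0,0,0],[0,0,0,0,0,0],[0,0,0,0,0,0],[0,0,0,0,0,0],[0,0,0,0,0,0]]'; python3 -c "
from h import *
snap('top','t12')
s=manip.state();R=np.array(s['eef_rot']);print(R.T@(np.array([.5047,-.3085,.0725])-s['eef_pos']),'Ftool',R.T@s['contact_force'])"
```

```text
t: 20.02
eef_pos: [0.4772, -0.2819, 0.0722]
eef_rot: [[0.953, 0.304, -0.005], [0.304, -0.953, -0.001], [-0.005, -0.001, -1.0]]
contact_force: [-7.9, -6.5, 3.7]
gripper_width: 0.0
[ 0.01814361  0.03374151 -0.00041291] Ftool [-9.46290723  4.14372942 -3.55299744]
```

```bash
python3 -m handwheel '[[-8,0,0,0,0,0],[-4,2.3,0,0,0,-0.12],[-4,2.3,0,0,0,-0.12],[-4,2.3,0,0,0,-0.12],[-4,2.3,0,0,0,-0.12],[-4,2.3,0,0,0,-0.12],[-4,2.3,0,0,0,-0.12],[-4,2.3,0,0,0,-0.12],[-4,2.3,0,0,0,-0.12],[-4,2.3,0,0,0,-0.12],[-4,2.3,0,0,0,-0.12],[-8,0,0,0,0,0]]'; python3 -m handwheel '[[0,0,0,0,0,0]]'; python3 -c "
from h import *
snap('wrist','w13')
s=manip.state();R=np.array(s['eef_rot']);print(R.T@(np.array([.5047,-.3085,.0725])-s['eef_pos']),'Ftool',R.T@s['contact_force'])"
```

```text
t: 21.58
eef_pos: [0.4629, -0.3335, 0.0721]
eef_rot: [[0.065, 0.998, 0.001], [0.998, -0.065, 0.001], [0.001, 0.001, -1.0]]
contact_force: [-0.2, -0.2, -0.5]
gripper_width: 0.0002
t: 21.7
eef_pos: [0.4628, -0.3341, 0.0722]
eef_rot: [[0.067, 0.998, 0.001], [0.998, -0.067, 0.0], [0.0, 0.0, -1.0]]
contact_force: [-0.3, 0.9, -0.4]
gripper_width: 0.0003
[ 0.02810998  0.0402628  -0.00030821] Ftool [-0.43874051 -0.61120114 -0.39666768]
```

View pics/w13.png

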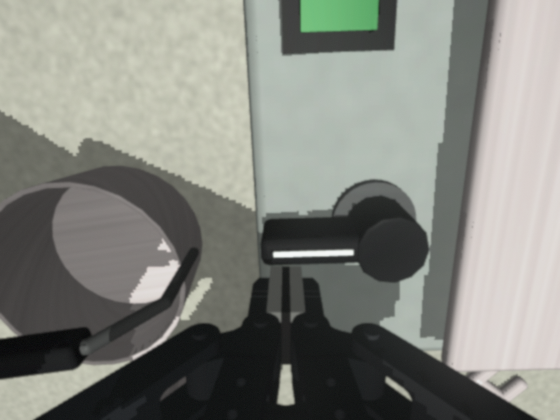

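The key has sprung back to rest and the fingers are clear of it. I'll raise the arm and take a last look.

```bash
python3 -m handwheel '[[-3,0,0,0,0,0],[0,0,-30,0,0,0],[0,0,-50,0,0,0],[0,0,-50,0,0,0],[0,0,-50,0,0,0],[0,-30,0,0,0,0],[0,-40,0,0,0,0],[0,0,0,0,0,0],[0,0,0,0,0,0]]'; python3 -c "
from h import *
a=snap('top','t14')['pixels'];b=snap('scene','s14')['pixels']
A=cv2.resize(a[150:310,140:460],(640,320)) if 0 else a[140:320,140:460]; B=b[140:340,140:440]
c=np.vstack([cv2.resize(A,(520,292)),cv2.resize(B,(520,300))[:,:]])
cv2.imwrite('pics/f14.png',c[:,:,::-1])
s=load('t12')['pixels'][220:275,350:420,::-1]; cv2.imwrite('pics/k12.png',cv2.resize(s,None,fx=6,fy=6))"
```

```text
t: 22.88
eef_pos: [0.3931, -0.3325, 0.2525]
eef_rot: [[0.065, 0.998, 0.001], [0.998, -0.065, -0.0], [-0.0, 0.001, -1.0]]
contact_force: [0.7, 0.2, -0.4]
gripper_width: -0.0002
```

View pics/f14.png

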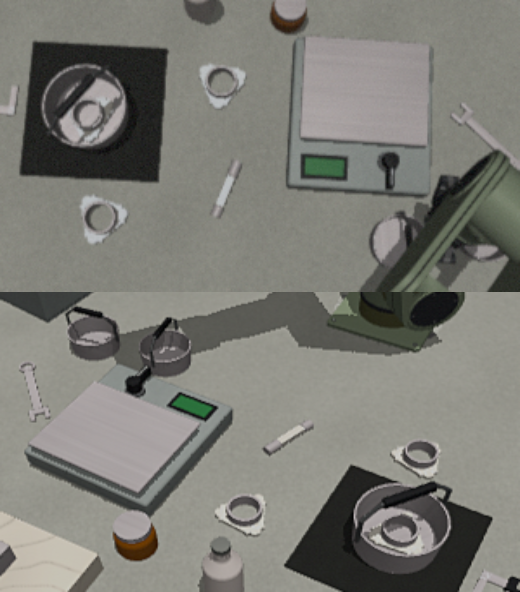

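```bash
python3 -c "
from rig import manip
print(manip.job_done())"
```

```text
the job is handed in; nothing more can be done
None
```

I moved the pail to the mat, zeroed the scale with the platter empty, and handed the job in at about 23 s. It reports no verdict.

- **Pail:** I lifted the large pail off the platter by its handle and kept it upright. It touched down on the mat at TCP z 0.1476, where predicted, with only a few newtons of force. The grip was within about 1 mm of the mat's centre at release, so the base should have about 60 mm of mat on every side. The last pictures show it upright with the casting inside.
- **Key:** With the shut fingers I swept the key clockwise through about 1.2 rad to its stop. There a 1 mm command moved the tool only 0.1 mm and the push rose from about 2–4 N to 9.5 N. I held it there for over 0.6 s, then backed off, and the last pictures show it back at rest.
- **Everything else:** In the final views, the flanges, gauge, jar, wrench and small pails look unmoved. The arm hides part of the small pails in the top view, but they are clear in the scene view. The caliper and cleaner are only partly in the final crops, and the arm never went near them. The robot is touching nothing.

No check failed. The views agreed to about 1 mm on the grip and about 4 mm at worst on the key hub. The wrist view put the key's tip about 3 mm short of its 50 mm length.

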